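# Change over the spice jars in the rack

### The arm

A 6-joint arm with a two-finger parallel gripper is mounted at the origin on a cart in front of the work surface, level with it; the furniture and walls round the work are solid. World frame = base frame: x ahead of the robot, y to its left, z up, the work surface at z = 0. Lengths are in m, angles in rad, forces in N, time in s.
With the tool pointing down it reaches from about 0.35 to 0.775 m from the base axis. Payload 5.5 kg.
Tool frame: the origin (TCP) lies between the finger pads; the fingertips stand 8 mm ahead of it and the grasp point (between the pads) lies 11 mm behind it; z points along the fingers, y is the line along which they close (so a half turn about z gives the same grasp; the last joint's range is limited). The gripper opens to 85 mm and grips with 20 to 120 N. Pads are 22 mm wide; open, the fingers measure 114 mm over their backs; the gripper's body (76 mm by 85 mm) begins 54 mm behind the grasp point. The pads swing forward as they close: fully open they stand 13 mm farther back than shut.
Start: joints at [1.162, 0.313, 0.046, 1.304, 0, 1.431], TCP at [0.153, 0.554, 0.239] pointing down, gripper open.
Joint ranges: [-2.76, 2.76], [-0.86, 1.69], [-1.03, 1.26], [-2.2, 2.34], [-1.47, 1.5], [-3.14, 3.14]. Speed limits (rad/s): [2.57, 2.57, 3.14, 3.14, 3.14, 3.14].

### API

Orientations are given as a unit quaternion [w, x, y, z].
In Python, from workcell import env gives the robot as it stands.
- The arm moves only by the tool move_arm, never from a script. Its argument "moves" is one flat list of numbers, 5 for each row, row after row: the shift along the world's x, y, z in m, then the turn about the world's z in rad, then the finger opening in m, from 0 to 0.0854. A call has 1 to 12 rows; each row is the pose to reach, as a shift and turn from the pose commanded when the call began; what a row does not reach only later rows make up. A row lasts 1/12 s, in which the tool goes at most 41.7 mm and 7.16 degrees, less where a joint would pass 70% of its speed; a pose out of reach is approached as far as the arm can. A call with a gripper value outside its range is refused whole. The fingers move at their own pace and stop on an object; "newtons" is the grip in N (left out, the last holds). Time passes only in rows, so rows that repeat a pose let the fingers close. It gives the time, the measured TCP pose, the force, the opening and the grip force at its end, in the units of the state.
- env.get_state(): the state, without advancing time (a new reading comes with each control period).
- env.read_camera(name): name is "scene" or "side" or "wrist"; returns a dict with "pixels" (384x512x3 uint8, red, green, blue), "camera_matrix" (3x3 intrinsics, pixels), "rvec" (rotation vector, rad) and "tvec" (3), from world to camera coordinates, as OpenCV has them. Camera axes: x right, y down, z forward; pixel columns grow to the right and rows downward; lengths in m; the calibration is good to about 2 mm. A picture is of the moment at which its call begins. There is no depth.
- env.hand_in(): hands the job in; it is judged then, once.
The state is a dict: "clock": time; "joint_pos": joint angles; "qvel": joint speeds; "tau": joint torques, N m; "tcp_pos": TCP position; "orientation": TCP orientation; "wrist_force": force on the tool from outside, world axes, zero at the start; "ft_torque": the same for the moment, N m; "finger_gap": finger opening in m; "grip_force": force on a finger pad.
Only numpy, scipy, OpenCV 4.12 (cv2) and the standard library are available. Lean on these libraries where they do the work, as an engineer would, in place of code of your own. Each camera call takes 0.05 s, during which the arm holds its last target. There are 200 camera calls.

### The job

The cook is done with the spice jar whose flip lid was left standing open in the rack and wants the tallest jar next. Press the open lid down until it clicks fully shut, so that it keeps its aroma, and flick the tallest jar's lid up so that it springs right open. Leave the other two jars shut, all four jars standing in their wells, and the things round the rack where they are.

Things in the scene. Friction and masses are not known exactly. Their poses are not given: they have to be found in the camera images.
- rack: light wooden spice rack, 352 mm long (y) by 92 mm deep (x), its end panels 85 mm high, fixed to the worktop; origin at the centre of its underside, -x its front (towards the robot). Four round wells in a row along y, 82 mm apart, in a board whose top is 55 mm up; the jars stand on its floor, 15 mm up
- jar_tall: the tallest jar: clear spice jar, 56 mm in diameter, 160 mm tall with its lid shut, black collar and flip lid, 0.3 to 0.5 kg, standing loose in a well of the rack (1.5 mm play round it). Origin: centre of its underside; z up along the jar, -x points to the thumb lip (the front), +x to the hinge
- lid_tall (a joint): lid of the tallest jar: disc 58 mm wide, 12 mm thick; level hinge at its underside, 30 mm behind the jar's axis (jar +x), 148 mm above the jar's underside. Rad: 0 shut, 1.9 open, leaning back. A weak spring swings it open; a snap catch under its front edge holds it shut: it resists from 0.17 down (lip 11 mm proud), clicks in below 0.07 at some 3 N, and lets go at 1 N upward at the lip
- lip_tall (a point): middle of the thumb lip of the lid of the tallest jar: a tab 22 mm wide across (jar's y), 10 mm thick, sticking out 18 mm beyond the lid's round edge on the side away from the hinge; 68 mm from the hinge axis. It moves with the lid
- jar_used: the jar that was left open: clear spice jar, 56 mm in diameter, 125 mm tall with its lid shut, black collar and flip lid, 0.3 to 0.5 kg, standing loose in a well of the rack (1.5 mm play round it). Origin: centre of its underside; z up along the jar, -x points to the thumb lip (the front), +x to the hinge
- lid_used (a joint): lid of the jar that was left open: disc 58 mm wide, 12 mm thick; level hinge at its underside, 30 mm behind the jar's axis (jar +x), 113 mm above the jar's underside. Rad: 0 shut, 1.9 open, leaning back. A weak spring swings it open; a snap catch under its front edge holds it shut: it resists from 0.17 down (lip 11 mm proud), clicks in below 0.07 at some 3 N, and lets go at 1 N upward at the lip
- lip_used (a point): middle of the thumb lip of the lid of the jar that was left open: a tab 22 mm wide across (jar's y), 10 mm thick, sticking out 18 mm beyond the lid's round edge on the side away from the hinge; 68 mm from the hinge axis. It moves with the lid
- jar_shut1: one of the two other jars: clear spice jar, 56 mm in diameter, 125 mm tall with its lid shut, black collar and flip lid, 0.3 to 0.5 kg, standing loose in a well of the rack (1.5 mm play round it). Origin: centre of its underside; z up along the jar, -x points to the thumb lip (the front), +x to the hinge
- lid_shut1 (a joint): lid of one of the two other jars: disc 58 mm wide, 12 mm thick; level hinge at its underside, 30 mm behind the jar's axis (jar +x), 113 mm above the jar's underside. Rad: 0 shut, 1.9 open, leaning back. A weak spring swings it open; a snap catch under its front edge holds it shut: it resists from 0.17 down (lip 11 mm proud), clicks in below 0.07 at some 3 N, and lets go at 1 N upward at the lip
- jar_shut2: the second of these two jars: clear spice jar, 56 mm in diameter, 125 mm tall with its lid shut, black collar and flip lid, 0.3 to 0.5 kg, standing loose in a well of the rack (1.5 mm play round it). Origin: centre of its underside; z up along the jar, -x points to the thumb lip (the front), +x to the hinge
- lid_shut2 (a joint): lid of the second of these two jars: disc 58 mm wide, 12 mm thick; level hinge at its underside, 30 mm behind the jar's axis (jar +x), 113 mm above the jar's underside. Rad: 0 shut, 1.9 open, leaning back. A weak spring swings it open; a snap catch under its front edge holds it shut: it resists from 0.17 down (lip 11 mm proud), clicks in below 0.07 at some 3 N, and lets go at 1 N upward at the lip
- tomato_can: food tin, 74 mm in diameter, 112 mm tall, behind the rack; origin at the centre of its underside
- tuna_tin: low round tin, 86 mm in diameter, 40 mm high, in front to the left; origin at the centre of its underside
- mug: white mug, 83 mm in diameter, 86 mm high, at the back to the left; origin at the centre of its underside
Not all that is in view belongs to the job. Leave any blue or red look-alike of the jar_shut2 alone. Leave any orange look-alike of the jar_tall alone.

How it is judged:
By the outcome, as a careful person would: the job done as asked, in the order asked, and still so for the second after the job is handed in, with the robot touching nothing.
It also fails if it takes over 67 s, if anything falls off the work surface, if the arm or the gripper's body presses on something with over 40 N, if the wrist force passes 120 N, or if a joint passes its speed limit or range.

## Working session

There is one attempt and no reset: what is moved stays moved. The work goes in short steps, Python scripts to look and compute and a tool call to move; the robot and the scene stay as the last step left them, time stands still between calls to the robot, and variables do not carry over. Pictures are saved under pics/ and viewed, at most 10 in all, crops included, and the job is handed in when it is done.

Besides the shell and the picture viewer there is one more tool, called after "Emit:" as a command line: name --argument value ..., lists and objects as JSON in quotes. move_arm: Moves the arm, as the interface text tells. Its arguments: {"type":"object","properties":{"moves":{"type":"array"},"newtons":{"type":"number"}},"required":["moves"]}

```bash
mkdir -p pics; ls; cat > h.py <<'E'
import numpy as np,cv2
from workcell import env
def cam(n,save=None):
    c=env.read_camera(n)
    if save: cv2.imwrite('pics/'+save,cv2.cvtColor(c['pixels'],cv2.COLOR_RGB2BGR))
    return c
def ray(c,u,v):
    R=cv2.Rodrigues(np.array(c['rvec'],float))[0];t=np.array(c['tvec'],float).ravel()
    d=R.T@np.linalg.inv(c['camera_matrix'])@np.array([u,v,1.]);return -R.T@t,d/np.linalg.norm(d)
def onz(c,u,v,z):
    o,d=ray(c,u,v);return o+d*(z-o[2])/d[2]
def tri(a,b):
    (o,d),(p,e)=a,b;M=np.array([d,-e]).T;s=np.linalg.lstsq(M,p-o,rcond=None)[0]
    q,r=o+s[0]*d,p+s[1]*e;return (q+r)/2,np.linalg.norm(q-r)
def proj(c,P):
    return cv2.projectPoints(np.array(P,float).reshape(-1,3),np.array(c['rvec'],float),np.array(c['tvec'],float),c['camera_matrix'],None)[0].reshape(-1,2)
E
python3 - <<'E'
from h import *
np.set_printoptions(precision=3,suppress=True)
a=cam('scene');b=cam('side')
im=np.vstack([a['pixels'],b['pixels']])
cv2.imwrite('pics/a.png',cv2.cvtColor(a['pixels'],cv2.COLOR_RGB2BGR));cv2.imwrite('pics/b.png',cv2.cvtColor(b['pixels'],cv2.COLOR_RGB2BGR))
for c in(a,b):print(ray(c,256,192))
print(env.get_state())
E
```

```text
pics
(array([-0.045, -0.304,  0.74 ]), array([ 0.576,  0.536, -0.617]))
(array([ 1.359, -0.103,  0.723]), array([-0.779,  0.297, -0.552]))
{'clock': 0.1, 'joint_pos': array([ 1.162,  0.314,  0.045,  1.304, -0.   ,  1.431]), 'qvel': array([-0.001, -0.001,  0.003, -0.001, -0.   , -0.   ]), 'tau': array([  0.002, -48.172,  29.925,   0.013,  -0.   ,   0.   ]), 'tcp_pos': array([0.153, 0.554, 0.238]), 'orientation': array([-0.   ,  0.134,  0.991, -0.001]), 'wrist_force': array([ 0.375, -0.205,  0.23 ]), 'ft_torque': array([0.032, 0.011, 0.006]), 'grip_force': 0.0, 'finger_gap': 0.08548583722099719}
```

View pics/a.png

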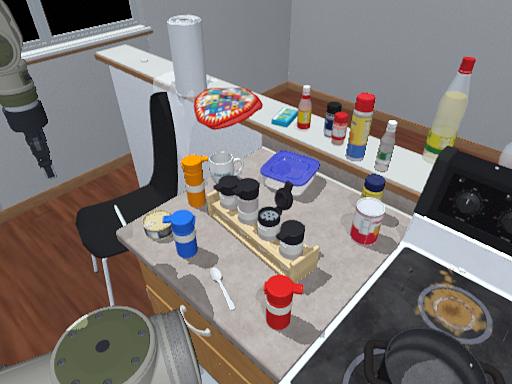

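View pics/b.png

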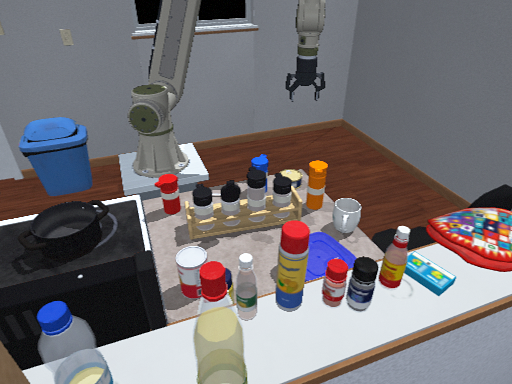

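The scene view shows the four rack jars: (229,187) short and shut, (248,190) apparently tallest, (268,215) with its lid standing open at (285,195), and (291,235) shut. The look-alikes are orange (194,180), blue (183,233) and red (279,300). I'll check the choice in one close crop of both views.

```bash
python3 - <<'E'
import cv2,numpy as np
a=cv2.imread('pics/a.png')[155:285,170:330];b=cv2.imread('pics/b.png')[150:250,160:320]
f=lambda i:cv2.resize(i,None,fx=4.4,fy=4.4,interpolation=cv2.INTER_CUBIC)
cv2.imwrite('pics/c.png',f(a));cv2.imwrite('pics/d.png',f(b))
E
```

```text
(no output)
```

View pics/c.png

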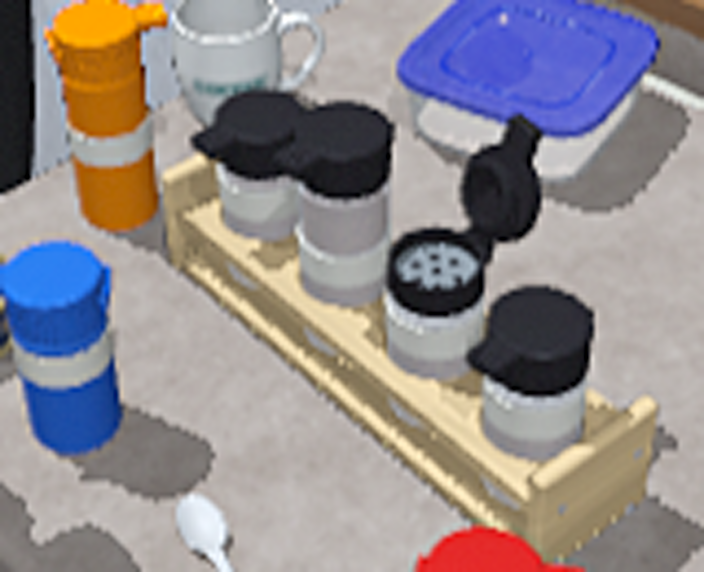

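View pics/d.png

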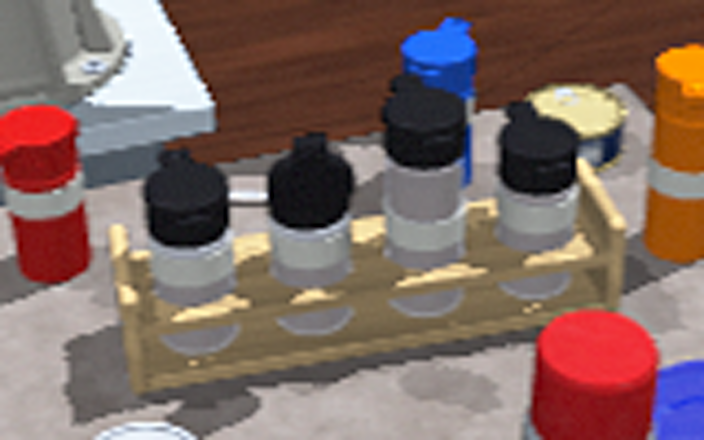

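Both crops agree. The jar second from the left is the tallest: scene (248,185), lip at about (235,191), with visible extra height above its label band. The third is the open jar: mouth at (269,215), lid at (284,198). I'll measure them now.

```bash
python3 - <<'E'
from h import *
np.set_printoptions(precision=4,suppress=True)
a=cam('scene');b=cam('side')
A=lambda x,y:(170+x/4.4,155+y/4.4);B=lambda x,y:(160+x/4.4,150+y/4.4)
for n,p,q,z in[('left',(258,120),(539,142),.14),('tall',(346,133),(429,110),.175),('used mouth',(437,266),None,.128),('right',(540,320),(187,188),.14)]:
    print(n,'z-plane',onz(a,*A(*p),z), onz(b,*B(*q),z) if q else '', tri(ray(a,*A(*p)),ray(b,*B(*q))) if q else '')
for n,p,q in[('left lip',(203,140),(520,110)),('tall lip',(287,158),(402,85)),('used lip',(523,127),(312,143)),('right lip',(480,360),(174,158)),('used disc',(502,190),(311,190))]:
    print(n,tri(ray(a,*A(*p)),ray(b,*B(*q))))
print('right lip',onz(a,*A(480,360),.135),'left lip',onz(a,*A(203,140),.135),'tall lip',onz(a,*A(287,158),.17))
print('rack right endpanel top', onz(a,*A(533,487),.085),onz(a,*A(653,405),.085),'left front',onz(a,*A(170,165),.085))
print('side panel tops',onz(b,*B(117,232),.085),onz(b,*B(620,225),.085))
for n,p,z in[('blue',(183,218),.14),('spoon',(217,272),0),('red',(279,286),.12),('orange',(193,160),.17)]: print(n,onz(a,*p,z))
E
```

```text
left z-plane [0.4966 0.3006 0.14  ] [0.5153 0.3048 0.14  ] (array([0.5043, 0.3097, 0.1319]), np.float64(0.0012914002432393046))
tall z-plane [0.4905 0.2191 0.175 ] [0.5027 0.2285 0.175 ] (array([0.4973, 0.2284, 0.1694]), np.float64(0.006158773293199547))
used mouth z-plane [0.4799 0.1391 0.128 ]  
right z-plane [0.4742 0.0618 0.14  ] [0.4839 0.0649 0.14  ] (array([0.4781, 0.0653, 0.1357]), np.float64(0.0016163013206531313))
left lip (array([0.4634, 0.3142, 0.1354]), np.float64(0.0015625916603219932))
tall lip (array([0.4544, 0.2289, 0.1702]), np.float64(0.004599618905992739))
used lip (array([0.5438, 0.1338, 0.1937]), np.float64(0.001508863997477357))
right lip (array([0.4343, 0.0685, 0.1339]), np.float64(0.0021395622905272947))
used disc (array([0.5329, 0.1361, 0.1524]), np.float64(0.0015744796948798582))
right lip [0.4337 0.069  0.135 ] left lip [0.4641 0.3157 0.135 ] tall lip [0.4555 0.2321 0.17  ]
rack right endpanel top [0.4206 0.0197 0.085 ] [0.5108 0.008  0.085 ] left front [0.4735 0.3629 0.085 ]
side panel tops [0.4377 0.0222 0.085 ] [0.5554 0.3507 0.085 ]
blue [0.3215 0.2777 0.14  ]
spoon [0.3365 0.1873 0.    ]
red [ 0.3363 -0.0132  0.12  ]
orange [0.4747 0.4193 0.17  ]
```

Emit:
move_arm --moves '[0,0,0.04,0,0,0.03,-0.03,0.06,0.05,0,0.06,-0.06,0.06,0.12,0,0.09,-0.09,0.06,0.12,0,0.12,-0.12,0.06,0.12,0,0.15,-0.15,0.06,0.12,0,0.18,-0.18,0.06,0.12,0,0.21,-0.21,0.06,0.12,0,0.24,-0.24,0.06,0.12,0,0.27,-0.27,0.06,0.12,0,0.3,-0.3,0.06,0.12,0,0.3,-0.3,0.06,0.12,0]'

```text
clock: 1.2
tcp_pos: [0.4562, 0.2506, 0.2988]
orientation: [0.001, 0.077, 0.997, -0.001]
wrist_force: [-0.4, 1.1, -0.4]
finger_gap: -0.0001
grip_force: 0.0
```

```bash
python3 - <<'E'
from h import *
c=cam('wrist','w1.png');s=env.get_state();print(s['tcp_pos'],s['orientation'],s['finger_gap'],ray(c,256,192))
E
```

```text
[0.45609689 0.2508703  0.2987141 ] [ 4.02166243e-04  7.72396888e-02  9.97012317e-01 -5.55616321e-04] 1.633609060896638e-05 (array([0.37323687, 0.2633082 , 0.43313849]), array([ 0.32441375, -0.04406371, -0.94488841]))
```

View pics/w1.png

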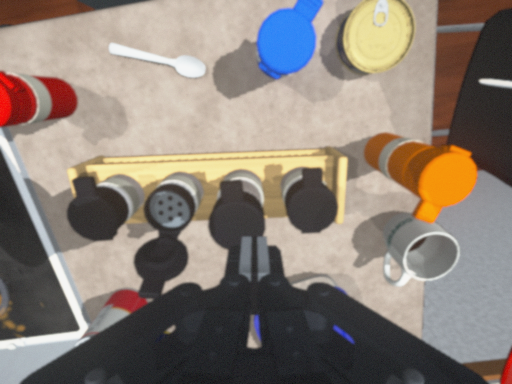

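The wrist view shows the rack from above. The tall lid is at (238,212) with its lip at (240,177). The open jar's mouth is at (172,206), its lid disc at (161,258) and its lip at (150,290).

```bash
python3 - <<'E'
from h import *
np.set_printoptions(precision=4,suppress=True)
c=cam('wrist')
for n,p,z in[('tall lip tip',(240,170),.173),('tall lip mid',(240,177),.173),('tall top',(237,218),.175),('used mouth',(172,206),.128),('used lip end',(150,295),.195),('used disc',(161,258),.157),('left top',(311,208),.14),('left lip',(312,173),.138),('right top',(97,214),.14),('right lip',(85,182),.138),('rackF L',(344,150),.085),('rackF R',(70,170),.085)]:
    print(n,onz(c,*p,z))
E
```

```text
tall lip tip [0.4386 0.24   0.173 ]
tall lip mid [0.4453 0.2389 0.173 ]
tall top [0.4853 0.2291 0.175 ]
used mouth [0.4797 0.1522 0.128 ]
used lip end [0.5459 0.1316 0.195 ]
used disc [0.5277 0.1357 0.157 ]
left top [0.5012 0.3067 0.14  ]
left lip [0.4624 0.3116 0.138 ]
right top [0.472  0.0723 0.14  ]
right lip [0.435  0.0706 0.138 ]
rackF L [0.4555 0.3613 0.085 ]
rackF R [0.4282 0.0228 0.085 ]
```

```bash
python3 - <<'E'
from h import *
np.set_printoptions(precision=4,suppress=True)
w=cam('wrist');a=cam('scene');b=cam('side');s=env.get_state()
print('tip proj',proj(w,s['tcp_pos']-[0,0,.008]),w['camera_matrix'][0],a['camera_matrix'][0],b['camera_matrix'][0])
A=lambda x,y:(170+x/4.4,155+y/4.4);B=lambda x,y:(160+x/4.4,150+y/4.4)
def ml(*rs):
    M=np.zeros((3,3));v=np.zeros(3)
    for o,d in rs:
        P=np.eye(3)-np.outer(d,d);M+=P;v+=P@o
    x=np.linalg.solve(M,v);return x,[round(1e3*np.linalg.norm((np.eye(3)-np.outer(d,d))@(x-o)),1) for o,d in rs]
for n,pw,pa,pb in[('tall top',(237,218),(346,133),(429,110)),('tall lip',(240,175),(284,158),(402,83)),('left top',(311,208),(258,120),(539,142)),('left lip',(312,172),(203,140),(520,108)),('right top',(97,214),(540,320),(187,188)),('right lip',(85,182),(480,360),(174,156)),('used lip',(150,293),(523,122),(312,138)),('used disc',(161,258),(502,190),(311,190))]:
    print(n,ml(ray(w,*pw),ray(a,*A(*pa)),ray(b,*B(*pb))),tri(ray(w,*pw),ray(a,*A(*pa))))
print('mouth',tri(ray(w,172,206),ray(a,*A(437,266))))
im=w['pixels'];cv2.imwrite('pics/w1c.png',cv2.resize(cv2.cvtColor(im[140:310,50:360],cv2.COLOR_RGB2BGR),None,fx=2.5,fy=2.5,interpolation=cv2.INTER_CUBIC))
E
```

```text
tip proj [[258.316  246.3354]] [288.2541   0.     253.9468] [370.5397   0.     252.6615] [363.3799   0.     255.9447]
tall top (array([0.4925, 0.2291, 0.1674]), [np.float64(5.4), np.float64(5.9), np.float64(3.5)]) (array([0.4925, 0.2273, 0.1662]), np.float64(0.010590271983035898))
tall lip (array([0.4482, 0.2342, 0.1674]), [np.float64(7.9), np.float64(6.6), np.float64(4.8)]) (array([0.449 , 0.237 , 0.1679]), np.float64(0.013645821398577203))
left top (array([0.5036, 0.3098, 0.1316]), [np.float64(0.8), np.float64(0.9), np.float64(0.7)]) (array([0.5037, 0.3095, 0.1313]), np.float64(0.0014827095245003833))
left lip (array([0.4615, 0.3141, 0.1359]), [np.float64(1.6), np.float64(1.4), np.float64(0.6)]) (array([0.4602, 0.3129, 0.1382]), np.float64(0.0024262678798351337))
right top (array([0.4756, 0.0667, 0.1335]), [np.float64(3.8), np.float64(3.8), np.float64(0.8)]) (array([0.4764, 0.0667, 0.1322]), np.float64(0.007441518202678606))
right lip (array([0.4339, 0.0689, 0.1343]), [np.float64(0.9), np.float64(0.5), np.float64(1.1)]) (array([0.4342, 0.0697, 0.134 ]), np.float64(0.0004621770424165945))
used lip (array([0.5424, 0.1342, 0.1965]), [np.float64(1.5), np.float64(1.6), np.float64(0.9)]) (array([0.5429, 0.1337, 0.1957]), np.float64(0.0028929462450371255))
used disc (array([0.5309, 0.1357, 0.1519]), [np.float64(2.1), np.float64(2.1), np.float64(1.1)]) (array([0.5292, 0.1355, 0.1542]), np.float64(0.00336364888051437))
mouth (array([0.4855, 0.1478, 0.1163]), np.float64(0.007520226910401529))
```

View pics/w1c.png

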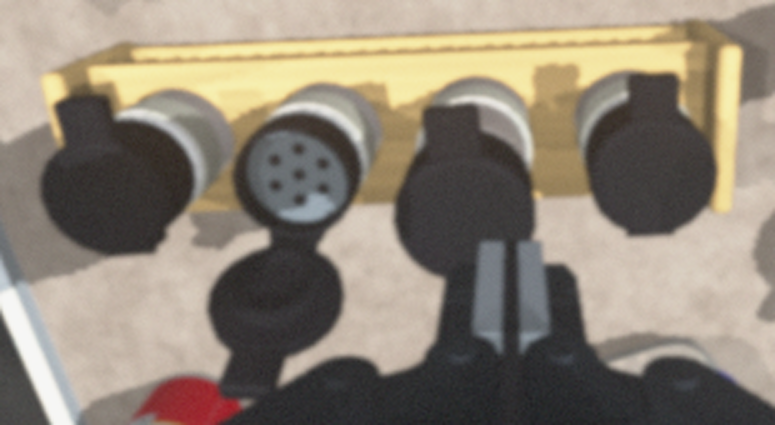

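The crop shows the tall lid's lip tab centred at wrist pixel (231,188), disc (236,222), and the open jar's mouth at (169,210). My earlier tall-lip pixel was off, so I'll recompute.

```bash
python3 - <<'E'
from h import *
np.set_printoptions(precision=4,suppress=True)
w=cam('wrist')
W=lambda x,y:(50+x/2.5,140+y/2.5)
J={}
for n,l,d,z in[('tall',(452,107),(465,207),.175),('left',(653,77),(651,168),.14),('right',(85,100),(120,187),.14)]:
    P=onz(w,*W(*d),z);L=onz(w,*W(*l),z-.002);v=P-L;print(n,'disc',P,'lip tip',L,'yaw',np.arctan2(v[1],v[0]),np.linalg.norm(v[:2]))
for z in(.12,.125,.128):print('mouth',onz(w,*W(298,178),z))
print('hinge',onz(w,*W(297,238),.128),'usedlip',onz(w,*W(253,375),.193),'useddisc',onz(w,*W(276,300),.156))
E
```

```text
tall disc [0.4862 0.2317 0.175 ] lip tip [0.4454 0.2336 0.173 ] yaw -0.04453977475876072 0.04082141120490732
left disc [0.4956 0.3109 0.14  ] lip tip [0.4551 0.3155 0.138 ] yaw -0.11453850807521011 0.040697751770326425
right disc [0.4699 0.0775 0.14  ] lip tip [0.4294 0.0743 0.138 ] yaw 0.0768611714930605 0.04060416245490491
mouth [0.4847 0.149  0.12  ]
mouth [0.4829 0.1508 0.125 ]
mouth [0.4818 0.152  0.128 ]
hinge [0.5116 0.1441 0.128 ] usedlip [0.5382 0.138  0.193 ] useddisc [0.5271 0.1387 0.156 ]
```

Emit:
move_arm --moves '[0.03,-0.03,0,0,0,0.06,-0.06,0,0,0,0.09,-0.09,0,0,0,0.12,-0.12,0,0,0,0.124,-0.12,0,0,0,0.124,-0.12,-0.03,0,0,0.124,-0.12,-0.06,0,0,0.124,-0.12,-0.09,0,0,0.124,-0.12,-0.12,0,0,0.124,-0.12,-0.12,0,0]'

```text
clock: 2.33
tcp_pos: [0.5719, 0.1359, 0.1731]
orientation: [-0.005, 0.073, 0.997, -0.001]
wrist_force: [-1.6, -0.7, -0.3]
finger_gap: -0.0001
grip_force: 0.0
```

```bash
python3 - <<'E'
from h import *
a=cam('scene');b=cam('side');
f=lambda i,y,x:cv2.resize(cv2.cvtColor(i['pixels'],cv2.COLOR_RGB2BGR)[y:y+120,x:x+160],None,fx=2.5,fy=2.5,interpolation=cv2.INTER_CUBIC)
cv2.imwrite('pics/e.png',np.hstack([f(a,140,200),f(b,130,160)]))
s=env.get_state();print(s['tcp_pos'],s['wrist_force'])
E
```

```text
[0.5752598  0.13580601 0.17909144] [ 0.19998347 -0.0887451   0.26505141]
```

View pics/e.png

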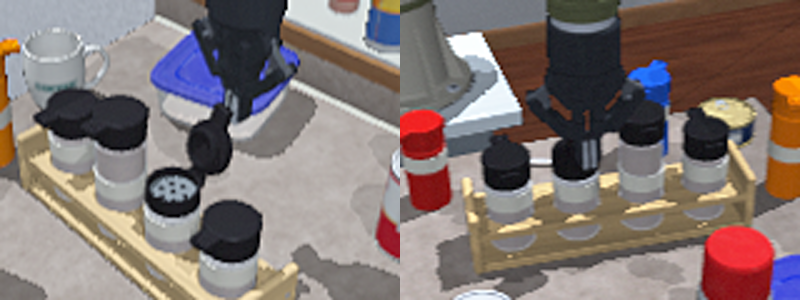

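Emit:
move_arm --moves '[-0.015,-0.002,0,0,0,-0.03,0,0,0,0,-0.045,0.002,0,0,0,-0.06,0.004,0,0,0,-0.07,0.006,0,0,0,-0.077,0.007,-0.003,0,0,-0.082,0.008,-0.008,0,0,-0.087,0.009,-0.013,0,0,-0.091,0.009,-0.018,0,0,-0.095,0.01,-0.023,0,0,-0.098,0.01,-0.026,0,0,-0.098,0.01,-0.026,0,0]'

```text
clock: 3.43
tcp_pos: [0.4777, 0.1442, 0.1522]
orientation: [-0.001, 0.074, 0.997, -0.0]
wrist_force: [0.4, 0.1, 0.1]
finger_gap: -0.0002
grip_force: 0.0
```

```bash
python3 - <<'E'
from h import *
a=cam('scene');b=cam('side');
f=lambda i,y,x:cv2.resize(cv2.cvtColor(i['pixels'],cv2.COLOR_RGB2BGR)[y:y+120,x:x+160],None,fx=2.5,fy=2.5,interpolation=cv2.INTER_CUBIC)
cv2.imwrite('pics/f.png',np.hstack([f(a,140,200),f(b,130,160)]))
s=env.get_state();print(s['tcp_pos'],s['wrist_force'])
E
```

```text
[0.47845521 0.1442404  0.15287845] [-0.16803896 -0.3233073   0.25330021]
```

View pics/f.png

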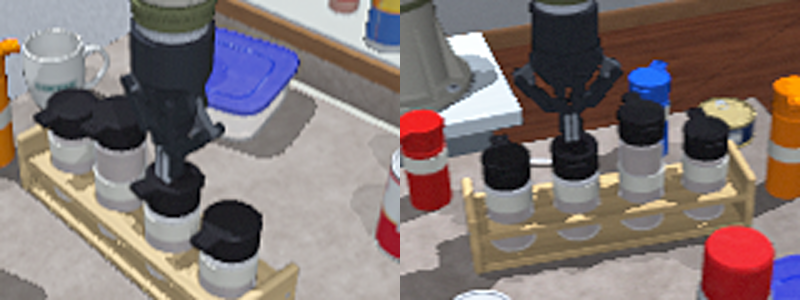

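The lid is now folded down under the fingertip, still slightly proud. Next I press it.

Emit:
move_arm --moves '[-0.006,0,-0.002,0,0,-0.008,0,-0.004,0,0,-0.008,0,-0.006,0,0,-0.008,0,-0.008,0,0,-0.008,0,-0.008,0,0]'

```text
clock: 3.95
tcp_pos: [0.4707, 0.1445, 0.1478]
orientation: [0.001, 0.074, 0.997, 0.0]
wrist_force: [-6.3, -1.5, 18.3]
finger_gap: -0.0004
grip_force: 9.4
```

Emit:
move_arm --moves '[0,0,0.03,0,0,0,0,0.07,0,0,0,0,0.1,0,0,0,0,0.13,0,0,-0.02,0.03,0.13,0.04,0,-0.04,0.06,0.13,0.06,0.045,-0.055,0.088,0.13,0.06,0.045,-0.055,0.088,0.13,0.06,0.045,-0.055,0.088,0.13,0.06,0.045,-0.055,0.088,0.13,0.06,0.045]'

```text
clock: 4.78
tcp_pos: [0.4158, 0.2324, 0.2752]
orientation: [0.0, 0.044, 0.999, -0.0]
wrist_force: [0.5, -1.4, -0.1]
finger_gap: 0.0451
grip_force: 0.0
```

```bash
python3 - <<'E'
from h import *
w=cam('wrist','w2.png');a=cam('scene','a2.png');s=env.get_state();print(s['tcp_pos'],s['orientation'],s['wrist_force'],s['finger_gap'])
f=lambda i,y,x,h,v,k:cv2.resize(cv2.cvtColor(i['pixels'],cv2.COLOR_RGB2BGR)[y:y+h,x:x+v],None,fx=k,fy=k,interpolation=cv2.INTER_CUBIC)
W=f(w,120,60,200,320,2.5);A=f(a,170,250,60,60,4)
W[-240:,-240:]=A
cv2.imwrite('pics/g.png',W)
E
```

```text
[0.41617898 0.23172687 0.27511926] [-2.65190162e-05  4.49491104e-02  9.98989272e-01 -1.07389248e-04] [-0.43127346 -0.40956241  0.26189573] 0.04515420613568522
```

View pics/g.png

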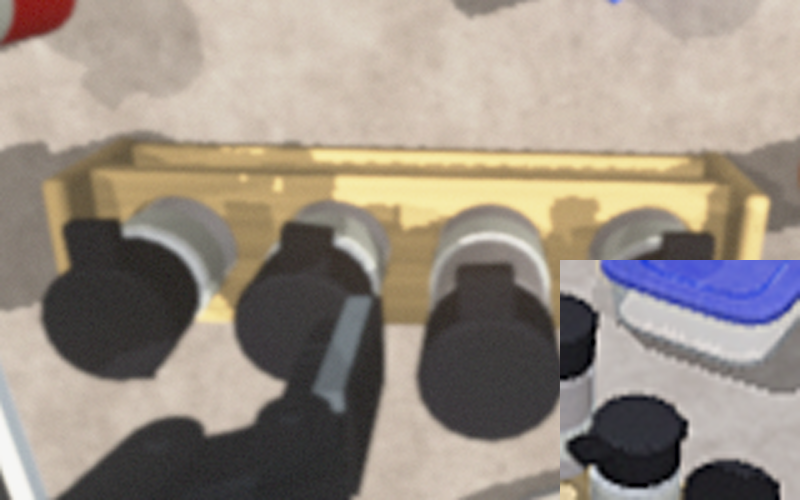

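The used lid stays flat and shut with the arm away (scene inset). In the wrist view the tall lip's front edge is at (255,226), spanning crop columns 459–514, and its disc is centred at (255,267).

```bash
python3 - <<'E'
from h import *
w=cam('wrist');s=env.get_state()
W=lambda x,y:(60+x/2.5,120+y/2.5)
for p in[(459,265),(514,265),(487,265),(487,368)]:print(p,onz(w,*W(*p),.173))
print(s['tcp_pos'],proj(w,s['tcp_pos']))
E
```

```text
(459, 265) [0.44551832 0.21936385 0.173     ]
(514, 265) [0.44730428 0.23918736 0.173     ]
(487, 265) [0.44642754 0.22945586 0.173     ]
(487, 368) [0.48956644 0.22560899 0.173     ]
[0.41624494 0.23160127 0.27509797] [[254.29843507 258.16601463]]
```

Emit:
move_arm --moves '[0.018,-0.001,-0.02,0,0.045,0.036,-0.0025,-0.04,0,0.045,0.036,-0.0025,-0.07,0,0.045,0.036,-0.0025,-0.1,0,0.045,0.036,-0.0025,-0.115,0,0.045,0.036,-0.0025,-0.115,0,0.045,0.036,-0.0025,-0.115,0,0.03,0.036,-0.0025,-0.115,0,0.02,0.036,-0.0025,-0.115,0,0.018,0.036,-0.0025,-0.115,0,0.018]' --newtons 20

```text
clock: 5.77
tcp_pos: [0.4526, 0.23, 0.1617]
orientation: [0.001, 0.045, 0.999, 0.0]
wrist_force: [0.6, -0.2, -0.2]
finger_gap: 0.0217
grip_force: 19.7
```

Emit:
move_arm --moves '[0,0,0.004,0,0.018,0,0,0.008,0,0.018,0.001,0,0.012,0,0.018,0.002,0,0.016,0,0.018,0.003,0,0.02,0,0.018,0.003,0,0.02,0,0.018]'

```text
clock: 6.27
tcp_pos: [0.4554, 0.2301, 0.1813]
orientation: [0.001, 0.044, 0.999, 0.0]
wrist_force: [0.2, 0.2, -1.7]
finger_gap: 0.0213
grip_force: 20.8
```

Emit:
move_arm --moves '[0,0,0,0,0.05,0,0,0,0,0.075,0,0,0,0,0.075,0,0,0,0,0.075,-0.01,0,0.01,0,0.075,-0.03,0,0.02,0,0.075,-0.06,0,0.04,0,0.075,-0.08,0,0.07,0,0.075,-0.09,0,0.1,0,0.075,-0.09,0,0.13,0,0.075,-0.09,0,0.13,0,0.075]'

```text
clock: 7.18
tcp_pos: [0.3653, 0.2307, 0.3169]
orientation: [0.005, 0.044, 0.999, 0.002]
wrist_force: [1.2, 0.2, 0.1]
finger_gap: 0.0749
grip_force: 0.0
```

```bash
python3 - <<'E'
from h import *
w=cam('wrist','w3.png');a=cam('scene','a3.png');b=cam('side','b3.png');s=env.get_state();print(s['clock'],s['tcp_pos'],s['wrist_force'])
f=lambda i,y,x:cv2.resize(cv2.cvtColor(i['pixels'],cv2.COLOR_RGB2BGR)[y:y+120,x:x+160],None,fx=2.5,fy=2.5,interpolation=cv2.INTER_CUBIC)
W=cv2.cvtColor(w['pixels'],cv2.COLOR_RGB2BGR)[100:384,:][:, :];W=cv2.resize(W,(400,300))
V=cv2.resize(cv2.cvtColor(a['pixels'],cv2.COLOR_RGB2BGR),(400,300))
cv2.imwrite('pics/i.png',np.vstack([np.hstack([f(a,155,170),f(b,140,160)]),np.hstack([W,V])]))
E
```

```text
7.3333 [0.36438657 0.22992401 0.31076968] [ 0.47022457  0.51240827 -0.10744619]
```

View pics/i.png

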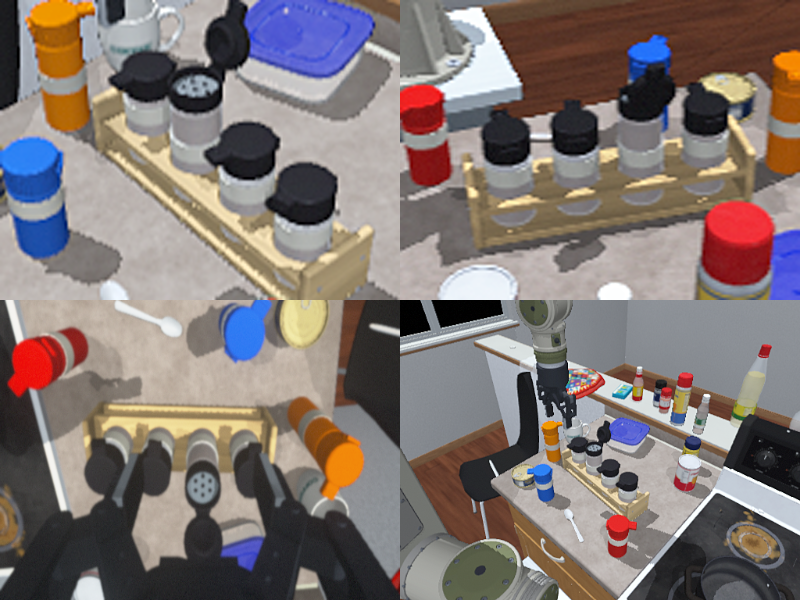

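The tall jar's lid stands fully open, leaning back at about (228,35) in the scene crop. The used lid is flat and shut, the other two jars are shut, and all four jars stand in their wells. Nothing around the rack has moved and the arm is clear, so I'll hand in.

```bash
python3 -c "
from workcell import env
print(env.hand_in())"
```

```text
the job is handed in; nothing more can be done
None
```

I pressed the open jar's lid shut, then flicked the tallest jar's lid fully open. The other two jars stayed shut, all four stand in their wells and nothing round the rack moved. The job was handed in at about 7 s on the clock, and no verdict came back.

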